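# Turn the warming bed up one click and start it

## Robot

A 6-joint arm with a two-finger parallel gripper is mounted at the origin on the work surface. World frame = base frame: x ahead of the robot, y to its left, z up, the work surface at z = 0. Lengths are in mm, angles in rad, forces in N, time in s.
With the tool pointing down it reaches from about 300 to 775 mm from the base axis. Payload 14.6 kg.
Tool frame: the origin (TCP) lies at the very end of the fingers, on their centre line; the grasp point (between the pads) lies manip.grasp_offset behind it (manip.grasp_offset is the distance from the TCP to the grasp point, in mm); z points along the fingers, y is the direction in which the jaws open and shut (so a half turn about z gives the same grasp; the last joint's range is limited). The gripper opens to 94 mm and grips with 3 to 60 N. Pads are 16 mm wide; open, the fingers measure 119 mm over their backs; the gripper's body (75 mm by 177 mm) begins 78 mm behind the grasp point.
Start: joints at [-1.219, 0.3, 1.521, -0, 1.321, -0.067], TCP at [223.657, -502.46, 171.346] pointing down, gripper open.
Joint ranges: [-3.03, 3.03], [-0.79, 2.21], [0.23, 2.52], [-1.04, 4.18], [0, 3.07], [-2.55, 2.55]. Speed limits (rad/s): [2.22, 2.22, 2.57, 3.14, 3.14, 3.14].

## Interface

Orientations are given as [roll, pitch, yaw] about the fixed x, y, z axes, in that order (R = Rz(yaw) Ry(pitch) Rx(roll)).
In Python, from cell import manip gives the robot as it stands.
- The arm moves only by the tool send_rows, never from a script. Its argument "commands" is a list of rows, each a list of 2 entries, a list of its own where there are three numbers: the shift along the tool's x, y, z in m, then the turn about the tool's z in rad. A call has exactly 8 rows; each row is the pose to reach, as a shift and turn from the pose commanded when the call began, along the tool's axes at that moment; what a row does not reach only later rows make up. A row lasts 1/12 s, in which the tool goes at most 41.7 mm and 7.16 degrees, less where a joint would pass 70% of its speed; a pose out of reach is approached as far as the arm can. A call with a gripper value outside its range is refused whole. "hand" is the closure, from -1 (fully open) to 1 (shut), so that 0 is half open, set as the call begins (left out, the last holds). The fingers move at their own pace and stop on an object; "force" is the grip in N (left out, the last holds). Time passes only in rows, so rows that repeat a pose let the fingers close, or fill a call up. It gives the time, the measured TCP pose, the force and the opening at its end, in the units of the state.
- manip.read_state(): the state, without advancing time (a new reading comes with each control period).
- manip.camera(name): name is "scene" or "top" or "wrist"; returns the picture (480x640x3 uint8, red, green, blue); there is no depth.
- manip.camera_model(name): a dict with "K" (3x3 intrinsics, pixels), "k1" (the pictures are not rectified: a ray, as slopes to the right and down, at radius r is drawn at 1 + k1 r^2 times it, then the intrinsics apply), "eye" and "attitude" of the camera in the world; the wrist camera has in their place "mount" (4x4, takes a point from camera to tool coordinates, whose origin is the TCP and whose axes are the flange's). Camera axes: x right, y down, z forward; pixel columns grow to the right and rows downward; lengths in mm; the calibration is good to about 2 mm. A picture is of the moment at which its call begins: read the wrist's pose just before it. camera_model takes no time and is no camera call.
- manip.sign_off(): hands the job in, once; it reports no verdict.
The state is a dict: "clock": time; "joints": joint angles; "qd": joint speeds; "effort": joint torques, N m; "eef_pos": TCP position; "eef_rot": TCP orientation; "wrist_force": force on the tool from outside, world axes, zero at the start; "moment": the same for the moment, N m; "finger_gap": finger opening in mm.
Only numpy, scipy, OpenCV 4.12 (cv2) and the standard library are available. Lean on these libraries where they do the work, as an engineer would, in place of code of your own. Each camera call takes 0.05 s, during which the arm holds its last target.

## Task

On the grey control box of the seed-warming bed, roll the knurled wheel with a fingertip one click towards the box's front, so that it clicks with its white line standing on top between the two black ticks, and not on to the click after. Then let go of the wheel, press the round button fully down and let it come back. This is fingertip work: pick up and lift nothing, and leave the box and everything around it standing where it is.

Things in the scene. Friction and masses are not known exactly. Their poses are not given: they have to be found in the camera images.
- controller: Heavy grey control box of a seed-warming bed, 160 (its x) x 200 (its y) x 70 mm tall, about 1.9 kg, loose on rubber feet. Origin: centre of its underside; +x points to its back (vent slots), -x to its front (small green display on the top near the front edge, right half), +y to its left, z up. On its flat top: a knurled wheel on the left half, a push button on the right half.
- wheel_top (a point): Highest point of the knurled wheel at mid width, at (10, 50, 90) mm in the controller's frame; fixed to the box, it does not turn or sink with the wheel. The upper 20 mm of the wheel stand out of a bright metal surround on the box's top (70 mm high). A fingertip pressed down here at 5 to 12 N and dragged level along the controller's x rolls the wheel by friction.
- wheel_axle (a point): Centre of the black knurled wheel, 64 mm in diameter, 26 mm wide, at (10, 50, 58) mm in the controller's frame; its axle is level, along the controller's y. The axle is sprung: the wheel starts to sink at about 3 N of downward push and bottoms after 5 mm at about 15 N.
- wheel (a joint): Wheel angle, rad; 0 at the start, grows as its top rolls to the box's front (controller's -x). Clicks into rest at 0, 0.6 and 1.2; let go between 0.4 and 0.8 it springs to 0.6. One click is 19 mm of rim travel, under 3 N at the rim. A white line across the rim leans to the back of top at 0, stands on top, in line with two black ticks on the surround, at 0.6, leans to the front at 1.2.
- start_top (a point): Centre of the top face of the round push button (26 mm in diameter, plain grey in a black collar), on the right half of the controller's top, at (15, -50) mm in the controller's frame; it moves down with the button.
- start (a joint): Travel of the button, m: 0 out, 0.006 fully down; springs back when let go; about 5 N pushes it fully down.
- pot: Empty square black plant pot, 80 x 80 x 75 mm, loose, near the controller's left side; origin at the centre of its underside.
- beaker: Clear open plastic beaker, 64 mm across, 85 mm tall, loose, near the controller's right side; origin at the centre of its underside.
- forceps: Steel forceps, 127 mm long, 8 mm high, lying in front of the controller; origin at the middle, on the table.
- labels: White block of plant labels, 20 x 90 x 16 mm, lying behind the controller; origin at the centre of its underside.
- vial: Small amber glass vial, 28 mm across, 60 mm tall, standing behind the controller; origin at the centre of its underside.

How it is judged (in metres and radians):
On the way, in this order (a step that is already met when the one before it is completed fails the run):
1. the wheel rests in its middle click, let go (value of joint wheel between 0.45 and 0.75 rad and contact force between the fingers and controller below 0.2 N), for 0.2 s.
2. the button is pressed down (at least 4.5 mm of its 6 mm) (value of joint wheel between 0.45 and 0.75 rad and value of joint start above 0.0045 m), for 0.02 s.
At the end, for the whole second after the job is handed in: The wheel rests in its middle click (0.6 +/- 0.15 rad), the button has been pressed and is out again (under 1.5 mm), the controller stands level within 15 mm of where it was, and every bystander within 25 mm of where it was (value of joint wheel between 0.45 and 0.75 rad and value of joint start below 0.0015 m and distance of controller from where it was at the start of the episode below 0.015 m and angle between controller's own z axis and vertical below 0.05 rad and linear speed of controller below 0.01 m/s and distance of each of pot, beaker, forceps, labels, vial from where it was at the start of the episode below 0.025 m); the robot touches nothing.
It fails at once if the wheel is turned on towards the second click (beyond 1.0 rad) (value of joint wheel above 1 rad).
It fails at once if the button is pressed before the wheel has clicked over (value of joint start above 0.0045 m and value of joint wheel below 0.25 rad).
It fails at once if the controller is lifted, tipped or shoved more than 15 mm (distance of controller from where it was at the start of the episode above 0.015 m or angle between controller's own z axis and vertical above 0.1 rad).
It fails at once if something around the controller is lifted, carried or pushed more than 25 mm (distance of any of pot, beaker, forceps, labels, vial from where it was at the start of the episode above 0.025 m).
It also fails if it takes over 35 s, if anything falls off the work surface, if the arm or the gripper's body presses on something with over 40 N, if the wrist force passes 120 N, or if a joint passes its speed limit or range.

## Working session

There is one attempt and no reset: what is moved stays moved. The work goes in short steps, Python scripts to look and compute and a tool call to move; the robot and the scene stay as the last step left them, time stands still between calls to the robot, and variables do not carry over. Pictures are saved under pics/ and viewed, and the job is handed in when it is done.

Besides the shell and the picture viewer there is one more tool, called after "Request:" as name(argument=value, ...) on one line, values as JSON. send_rows: Moves the arm, as the interface text tells. Its arguments: {"type":"object","properties":{"commands":{"type":"array","items":{"type":"array"}},"hand":{"type":"number"},"force":{"type":"number"}},"required":["commands"]}

```bash
ls; mkdir -p pics
python3 - <<'E'
from cell import manip
import cv2
s=manip.read_state(); print(s)
for n in("scene","top"):
    cv2.imwrite(f"pics/{n}0.png",manip.camera(n)[:,:,::-1]); print(n,manip.camera_model(n))
print(manip.camera_model("wrist"),manip.grasp_offset)
E
```

```text
pics
{'clock': 0.0, 'joints': array([-1.21863188e+00,  3.00428086e-01,  1.52155777e+00, -1.00985234e-05,
        1.32070398e+00, -6.66047755e-02]), 'qd': array([ 1.04943902e-03,  1.00849790e-03,  3.16148468e-04,  1.06975185e-03,
       -1.18307802e-03,  7.03139147e-05]), 'effort': array([-1.19577420e-03, -5.31810594e+01, -3.52735627e+01,  7.07741152e-02,
        2.43823574e-02, -9.77616469e-05]), 'eef_pos': array([ 223.54148187, -502.20403435,  170.81980885]), 'eef_rot': array([-3.14049726e+00, -6.32632765e-05,  4.18771690e-01]), 'wrist_force': array([ 0.1428841 , -0.25016017,  0.88210429]), 'moment': array([-0.03278   ,  0.00870506,  0.04019849]), 'finger_gap': 93.86439087404304}
scene {'K': array([[612.66306083,   0.        , 309.79071021],
       [  0.        , 612.66306083, 248.43755984],
       [  0.        ,   0.        ,   1.        ]]), 'k1': -0.11724059551192177, 'eye': array([ 952.13486191, -481.37048119,  889.15717365]), 'attitude': array([-2.44874335, -0.00408194,  0.56641366])}
top {'K': array([[554.88640434,   0.        , 317.09709337],
       [  0.        , 554.88640434, 241.49833033],
       [  0.        ,   0.        ,   1.        ]]), 'k1': 0.03385158628108333, 'eye': array([ 406.37571722,   83.30140289, 1144.7495046 ]), 'attitude': array([-2.96468243,  0.00572618, -1.58151334])}
{'K': array([[390.08423708,   0.        , 319.61105296],
       [  0.        , 390.08423708, 242.07923326],
       [  0.        ,   0.        ,   1.        ]]), 'k1': -0.0008957552950412952, 'mount': array([[-6.26371472e-05, -9.67374052e-01, -2.53352403e-01,
         7.42288053e+01],
       [ 9.99999780e-01, -2.27990948e-04,  6.23303321e-04,
        -1.48192732e-02],
       [-6.60729514e-04, -2.53352308e-01,  9.67373853e-01,
        -2.12728012e+02],
       [ 0.00000000e+00,  0.00000000e+00,  0.00000000e+00,
         1.00000000e+00]])} 18.8
```

View pics/scene0.png

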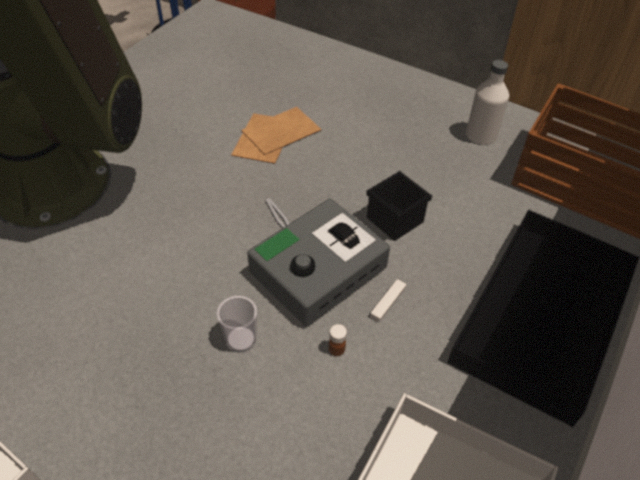

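View pics/top0.png

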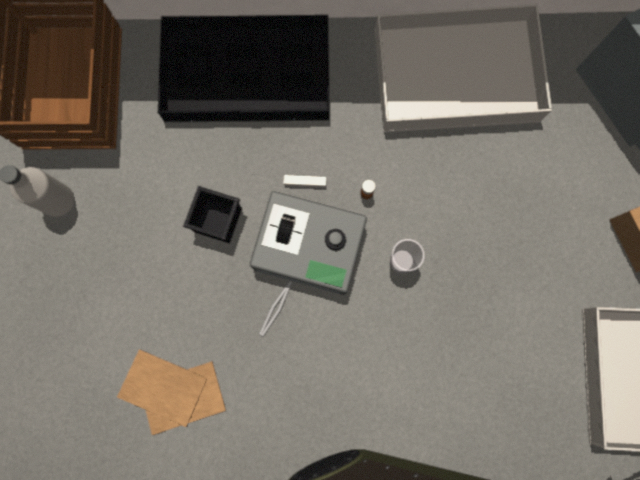

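The top view shows the box at about (310,242), the wheel at (286,228), the button at (336,239), and the display side (front) towards the robot. I'll enlarge it.

Run:
```python
import cv2
i=cv2.imread("pics/top0.png")[180:305,235:385]; cv2.imwrite("pics/top0c.png",cv2.resize(i,None,fx=5,fy=4.8,interpolation=cv2.INTER_CUBIC) if 0 else cv2.resize(i,None,fx=4.8,fy=4.8,interpolation=cv2.INTER_CUBIC))
i=cv2.imread("pics/scene0.png")[195:325,240:400]; cv2.imwrite("pics/scene0c.png",cv2.resize(i,None,fx=4.6,fy=4.6,interpolation=cv2.INTER_CUBIC))
```

```text
(no output)
```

View pics/top0c.png

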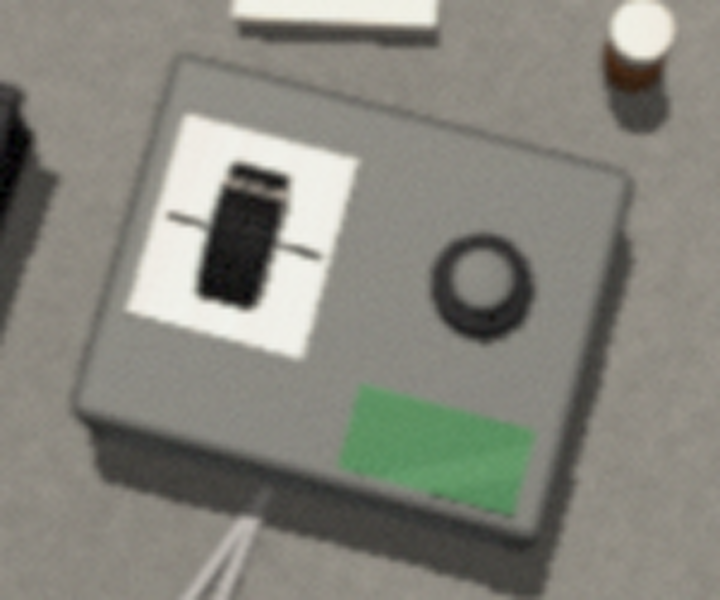

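View pics/scene0c.png

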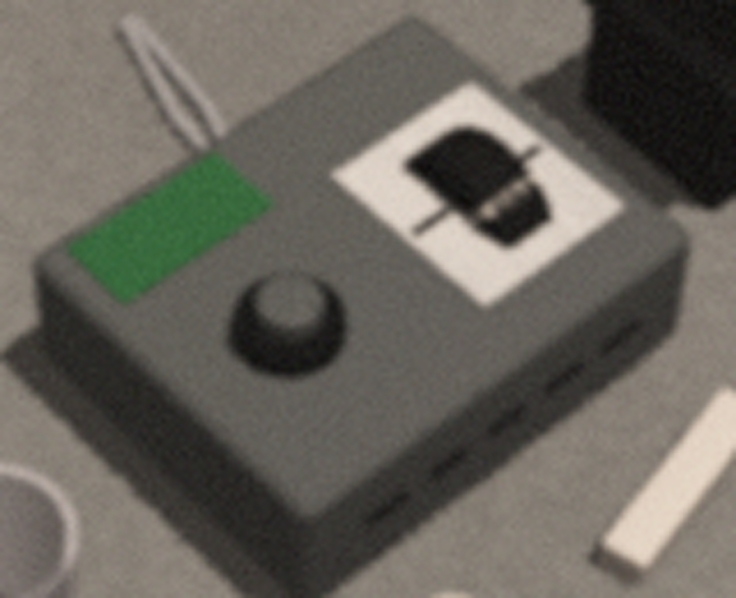

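Top crop: box corners at (180,55), (630,180), (533,545) and (78,408), ticks at (168,215) and (318,257), and the button top at (483,278). Scene crop: button top at (290,298), corners at (412,15), (688,240) and (40,258). Next I fit the pose from these.

```bash
cat > h.py <<'E'
import numpy as np
from scipy.spatial.transform import Rotation as R
from scipy.optimize import least_squares
from cell import manip
def proj(n,P,st=None):
    m=manip.camera_model(n)
    P=np.atleast_2d(P).astype(float)
    if n=="wrist":
        T=m["mount"]; Rt=R.from_euler('xyz',st["eef_rot"]).as_matrix()
        c=((P-st["eef_pos"])@Rt-T[:3,3])@T[:3,:3]
    else: c=(P-m["eye"])@R.from_euler('xyz',m["attitude"]).as_matrix()
    s=c[:,:2]/c[:,2:]; s=s*(1+m["k1"]*(s**2).sum(1,keepdims=True))
    return s*m["K"][0,0]+m["K"][:2,2]
def box(p,L):
    c,s=np.cos(p[2]),np.sin(p[2]); L=np.atleast_2d(L).astype(float)
    return np.c_[p[0]+c*L[:,0]-s*L[:,1],p[1]+s*L[:,0]+c*L[:,1],L[:,2]]
E
python3 - <<'E'
from h import *
A=np.array([[80,100,70],[80,-100,70],[-80,-100,70],[-80,100,70]])
a=np.array([[180,55],[630,180],[533,545],[78,408]])/4.8+[235,180]
S=A[[3,0,2]]; s=np.array([[412,15],[688,240],[40,258]])/4.6+[240,195]
f=lambda p,w=0:np.r_[(proj("top",box(p,A))-a).ravel(),(proj("scene",box(p,S))-s).ravel()]
g=lambda p:(proj("top",box(p,A))-a).ravel()
for F in(f,g):
    r=least_squares(F,[450,90,-.2]);print(r.x,r.fun.round(1))
    p=r.x
    bt=np.array([483,278])/4.8+[235,180]; bs=np.array([290,298])/4.6+[240,195]
    q=least_squares(lambda X:np.r_[proj("top",X)[0]-bt,proj("scene",X)[0]-bs],[450,40,85])
    print("button tri",q.x,q.fun.round(1)); print(box(p,[[15,-50,85],[10,50,90]]))
    tk=np.array([[168,215],[318,257]])/4.8+[235,180]
    print("ticks",proj("top",box(p,[[10,69,70],[10,31,70]]))-tk, "btn",proj("top",box(p,[15,-50,85]))-bt)
E
```

```text
[ 6.01397123e+02  1.02983597e+02 -2.89625716e-01] [-0.2 -2.6  2.6 -1.9  1.3 -0.3 -2.6  0.1  0.2 -2.1  1.6 -1.3 -4.4 -1.1]
button tri [602.35007036  52.21319307  90.73658525] [-0.4 -0.4 -0.5  0.1]
[[601.49270773  50.78215226  85.        ]
 [625.2603085  148.04520359  90.        ]]
ticks [[ 7.05750932  1.18791449]
 [-5.76061641 -2.39194871]] btn [[0.26786423 0.52582047]]
[ 5.99209807e+02  1.03485532e+02 -2.88689038e-01] [-0.5 -1.5  2.3 -0.9  1.1  0.8 -2.9  1.3]
button tri [602.35007036  52.21319307  90.73658525] [-0.4 -0.4 -0.5  0.1]
[[599.35428811  51.28419936  85.        ]
 [623.03077435 148.56947059  90.        ]]
ticks [[ 6.78768145  2.30388129]
 [-6.01924252 -1.28922603]] btn [[0.02753553 1.61222502]]
```

Request:
send_rows(commands=[[[0.033,-0.0215,-0.003],0.1],[[0.067,-0.043,-0.006],0.2],[[0.1,-0.0655,-0.009],0.3],[[0.134,-0.0875,-0.012],0.4],[[0.167,-0.109,-0.015],0.5],[[0.2,-0.131,-0.018],0.6],[[0.234,-0.153,-0.021],0.7],[[0.267,-0.1745,-0.024],0.708]], hand=1, force=20)

```text
clock: 0.77
eef_pos: [397.1, -232.6, 195.4]
eef_rot: [-3.142, 0.0, -0.296]
wrist_force: [0.4, -0.1, 0.9]
finger_gap: 44.4
```

```bash
cat >> h.py <<'E'
def delta(target,yaw=-0.289):
    s=manip.read_state(); M=R.from_euler('xyz',s["eef_rot"]).as_matrix()
    print(s["clock"],s["eef_pos"].round(1),s["eef_rot"].round(4),s["wrist_force"].round(2),s["finger_gap"])
    print("tool shift",(M.T@(np.array(target)-s["eef_pos"])).round(2),"turn",-(yaw-s["eef_rot"][2]))
E
python3 -c "
from h import *
delta([612,100,200])"
```

```text
0.7667 [ 397.1 -232.6  195.4] [-3.1416e+00  1.0000e-04 -2.9570e-01] [ 0.44 -0.07  0.95] 44.35758578250676
tool shift [ 108.61 -380.8    -4.57] turn -0.00672149094411173
```

Request:
send_rows(commands=[[[0.011,-0.0385,0],-0.007],[[0.022,-0.077,0],-0.007],[[0.033,-0.1155,-0.001],-0.007],[[0.044,-0.154,-0.002],-0.007],[[0.055,-0.1925,-0.003],-0.007],[[0.066,-0.231,-0.004],-0.007],[[0.077,-0.2695,-0.005],-0.007],[[0.088,-0.308,-0.005],-0.007]])

```text
clock: 1.43
eef_pos: [569.4, 37.7, 200.3]
eef_rot: [3.142, 0.0, -0.282]
wrist_force: [1.5, -0.9, 0.5]
finger_gap: 0.4
```

Request:
send_rows(commands=[[[0.01,-0.035,0],0],[[0.0206,-0.073,0],0],[[0.0206,-0.073,0],0],[[0.0206,-0.073,0],0],[[0.0206,-0.073,0],0],[[0.0206,-0.073,0],0],[[0.0206,-0.073,0],0],[[0.0206,-0.073,0],0]])

```text
clock: 2.1
eef_pos: [608.8, 99.1, 200.8]
eef_rot: [-3.141, -0.001, -0.283]
wrist_force: [0.5, -0.7, -1.1]
finger_gap: 0.7
```

```bash
python3 -c "
from h import *
import cv2,pickle
delta([612,100,200])
pickle.dump(manip.read_state(),open('st1.pkl','wb'))
cv2.imwrite('pics/w1.png',manip.camera('wrist')[:,:,::-1])"
```

```text
2.1 [608.8  99.1 200.8] [-3.1414e+00 -5.0000e-04 -2.8340e-01] [ 0.45 -0.66 -1.07] 0.6951180206836653
tool shift [ 2.86 -1.73  0.8 ] turn 0.0056101150299373015
```

View pics/w1.png

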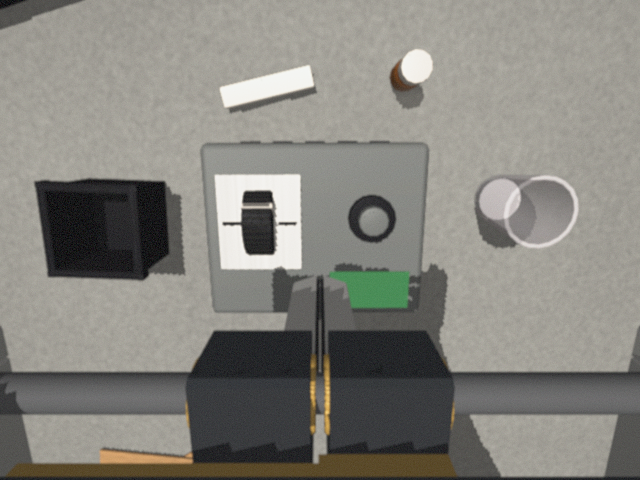

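The wrist view shows the box square to the tool, the ticks at row ~223 (columns 224–296), the button top at (373,220) and the white line at the back of the wheel at row ~205. I'll enlarge it to refine.

```bash
python3 -c "
import cv2
i=cv2.imread('pics/w1.png')[130:325,195:440]; cv2.imwrite('pics/w1c.png',cv2.resize(i,None,fx=3,fy=3,interpolation=cv2.INTER_CUBIC))"
```

```text
(no output)
```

View pics/w1c.png

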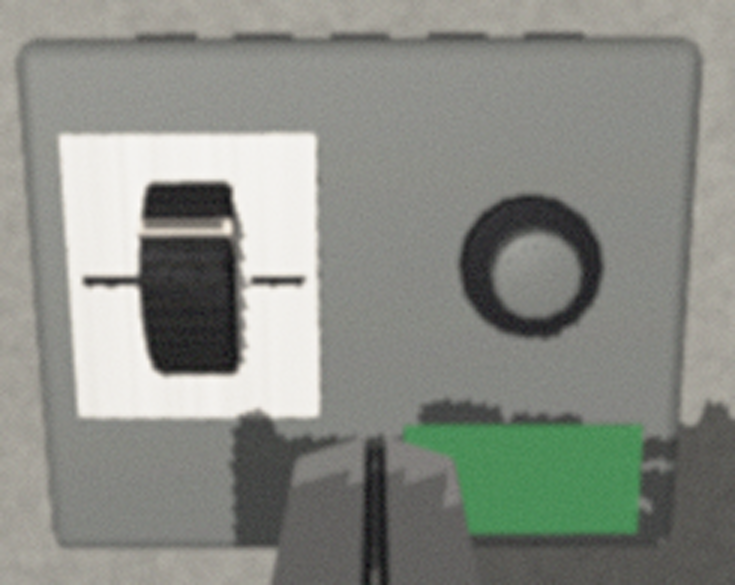

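Run:
```python
from h import *
import pickle
st=pickle.load(open('st1.pkl','rb'))
c=np.array([[84,282],[303,282],[58,133],[317,133],[320,417],[78,418],[537,274]])/3+[195,130]
bt=np.array([483,278])/4.8+[235,180]; bs=np.array([290,298])/4.6+[240,195]
def L(v):
    t,a,b,h=v[3:7]
    return [[10,50+t,70],[10,50-t,70],[10+a,50+b,70],[10+a,50-b,70],[10-a,50-b,70],[10-a,50+b,70],[15,-50,h]]
f=lambda v:(proj("wrist",box(v,L(v)),st)-c).ravel()
r=least_squares(f,[600,103,-.289,30,40,30,85]);v=r.x
print(v.round(3));print(r.fun.round(2))
print(box(v,[[10,50,90],[15,-50,v[6]],[-80,100,70],[80,100,70]]).round(1))
cc=np.array([[20,42],[700,42],[55,545]])/3+[195,130]
print(proj("wrist",box(v,[[80,100,70],[80,-100,70],[-80,100,70]]),st)-cc)
M=R.from_euler('xyz',st["eef_rot"]).as_matrix()
print("fingertip proj",proj("wrist",[st["eef_pos"]],st))
print("top cam resid btn",proj("top",box(v,[15,-50,v[6]]))-bt,proj("scene",box(v,[15,-50,v[6]]))-bs)
```

```text
[ 6.02071e+02  1.05571e+02 -2.81000e-01  3.28080e+01  4.34720e+01
  3.74940e+01  8.74800e+01]
[ 0.06 -0.46  0.06 -0.66  0.1   0.31 -0.12  0.08  0.28  0.27  0.05  0.16
 -0.39  0.26]
[[625.5 150.8  90. ]
 [602.6  53.4  87.5]
 [552.9 223.8  70. ]
 [706.7 179.5  70. ]]
[[-4.0706378  -0.74144939]
 [ 3.52621066 -1.35789139]
 [-2.12949054  4.04509153]]
fingertip proj [[320.44450509 273.00720695]]
top cam resid btn [[-1.04328676 -0.26376414]] [[0.01923375 0.92898454]]
```

```bash
python3 -c "
from h import *
delta([633.2,148.6,100],-0.281)"
```

```text
2.15 [608.8  99.3 200.8] [-3.1414e+00 -5.0000e-04 -2.8320e-01] [ 0.07 -0.2  -0.15] 0.25426816892672444
tool shift [  9.58 -54.17 100.77] turn -0.0022296155879296675
```

Request:
send_rows(commands=[[[0.003,-0.02,0.015],-0.002],[[0.006,-0.04,0.03],-0.002],[[0.0096,-0.0542,0.05],-0.002],[[0.0096,-0.0542,0.07],-0.002],[[0.0096,-0.0542,0.09],-0.002],[[0.0096,-0.0542,0.101],-0.002],[[0.0096,-0.0542,0.101],-0.002],[[0.0096,-0.0542,0.101],-0.002]])

```text
clock: 2.82
eef_pos: [633.4, 149.1, 99.9]
eef_rot: [-3.142, -0.0, -0.281]
wrist_force: [-0.2, -0.2, 1.1]
finger_gap: 0.4
```

```bash
python3 -c "
from h import *
import cv2
delta([633.2,148.6,90],-0.281)
cv2.imwrite('pics/w2.png',manip.camera('wrist')[:,:,::-1])
cv2.imwrite('pics/s2.png',cv2.resize(manip.camera('scene')[150:330,240:440,::-1],None,fx=3,fy=3))
delta([633.2,148.6,90],-0.281)"
```

```text
2.8167 [633.4 149.1  99.9] [-3.1415e+00 -1.0000e-04 -2.8060e-01] [-0.22 -0.21  1.06] 0.3640833799563865
tool shift [-0.01  0.53  9.9 ] turn 0.00036122524148274326
2.9167 [633.9 149.3 101.1] [-3.1406e+00 -2.1000e-03 -2.8060e-01] [ 0.21 -0.44 -0.13] 0.418536617472039
tool shift [-0.55  0.87 11.06] turn 0.0004323894021863728
```

View pics/w2.png

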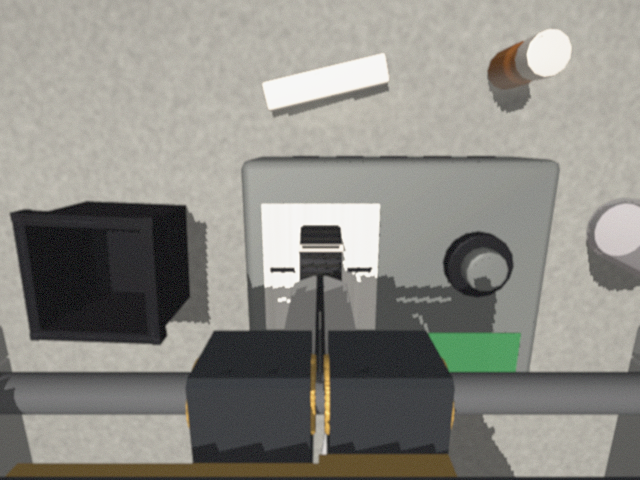

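View pics/s2.png

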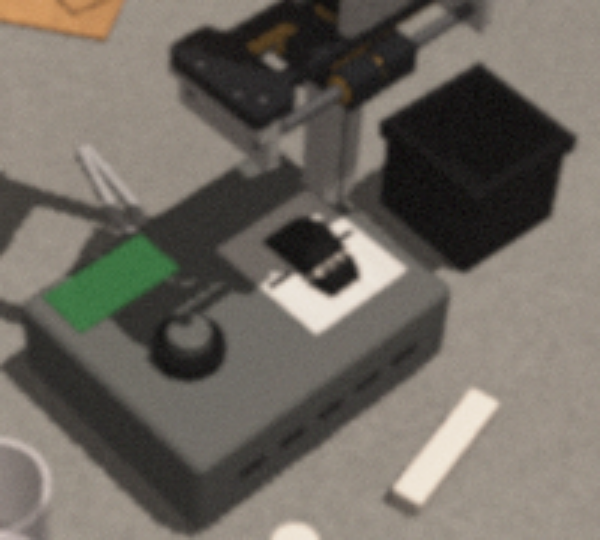

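```bash
python3 -c "
from h import *
v=[602.07,105.57,-.281]
f=lambda P:(proj('scene',P)-[240,150])*3
print('tcp',f([633.6,149.2,100.5]),'wheeltop',f(box(v,[10,50,90])),'ticks',f(box(v,[[10,83,70],[10,17,70]])))
print('tcp+70',f([633.6,149.2,170.5]), 'btn', f(box(v,[15,-50,87.5])))
"
```

```text
tcp [[324.7959673  230.94132109]] wheeltop [[313.28359857 235.60187499]] ticks [[351.72652484 230.58185867]
 [270.53096263 286.39303199]]
tcp+70 [[331.43815569 145.63868586]] btn [[189.17888335 332.10940787]]
```

```bash
python3 -c "
import cv2
i=cv2.imread('pics/s2.png')[100:400,180:480]; cv2.imwrite('pics/s2c.png',cv2.resize(i,None,fx=2,fy=2,interpolation=cv2.INTER_CUBIC))"
```

```text
(no output)
```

View pics/s2c.png

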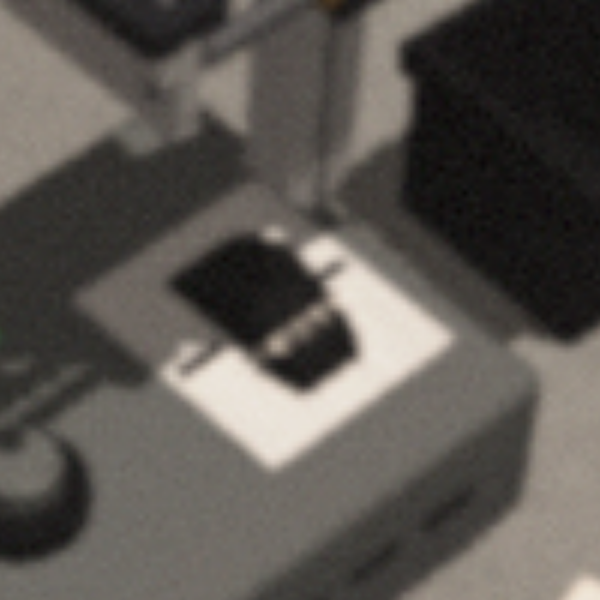

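```bash
python3 -c "
from h import *
s=manip.read_state();M=R.from_euler('xyz',s['eef_rot']).as_matrix()
T=np.array([[x,y,z] for z in(0,-8,-16,-24) for x in (8,-8) for y in(-12.5,12.5)])
P=s['eef_pos']+T@M.T
for t,a,b in zip(T,proj('wrist',P,s).round(0),((proj('scene',P)-[240,150])*3).round(0)):print(t,a,b)
"
python3 -c "
import cv2
i=cv2.imread('pics/w2.png')[200:350,220:420]; cv2.imwrite('pics/w2c.png',cv2.resize(i,None,fx=4,fy=4,interpolation=cv2.INTER_CUBIC))"
```

```text
[  8.  -12.5   0. ] [299. 260.] [351. 228.]
[ 8.  12.5  0. ] [342. 260.] [319. 249.]
[ -8.  -12.5   0. ] [299. 286.] [331. 212.]
[-8.  12.5  0. ] [342. 286.] [300. 233.]
[  8.  -12.5  -8. ] [298. 264.] [352. 218.]
[ 8.  12.5 -8. ] [343. 264.] [320. 240.]
[ -8.  -12.5  -8. ] [298. 291.] [332. 203.]
[-8.  12.5 -8. ] [343. 291.] [301. 224.]
[  8.  -12.5 -16. ] [297. 269.] [352. 209.]
[  8.   12.5 -16. ] [344. 269.] [321. 230.]
[ -8.  -12.5 -16. ] [297. 297.] [333. 193.]
[ -8.   12.5 -16. ] [344. 297.] [301. 215.]
[  8.  -12.5 -24. ] [296. 274.] [353. 199.]
[  8.   12.5 -24. ] [345. 274.] [321. 221.]
[ -8.  -12.5 -24. ] [297. 303.] [334. 184.]
[ -8.   12.5 -24. ] [345. 303.] [302. 205.]
```

View pics/w2c.png

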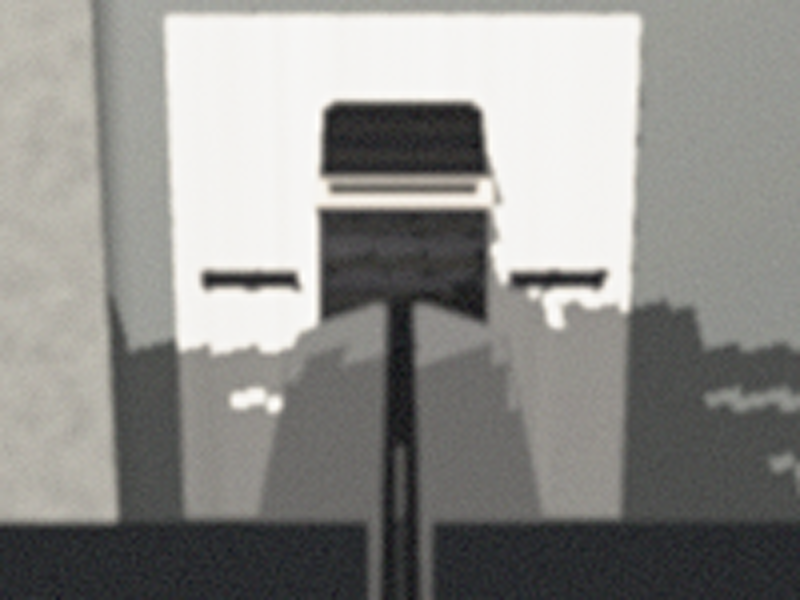

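The scene crop shows the visible fingertip near (335,205), about 24 mm higher than the stated TCP would put it at (325,231). I'll look at the whole gripper before descending.

```bash
python3 -c "
from h import *
import cv2
i=manip.camera('scene')[:,:,::-1]; cv2.imwrite('pics/s3.png',i)
cv2.imwrite('pics/s3c.png',cv2.resize(i[80:280,220:460],None,fx=3.3,fy=3,interpolation=cv2.INTER_CUBIC))
i=manip.camera('top')[:,:,::-1]
cv2.imwrite('pics/t3c.png',cv2.resize(i[160:320,200:400],None,fx=3.7,fy=3.7,interpolation=cv2.INTER_CUBIC))
"
```

```text
(no output)
```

View pics/s3c.png

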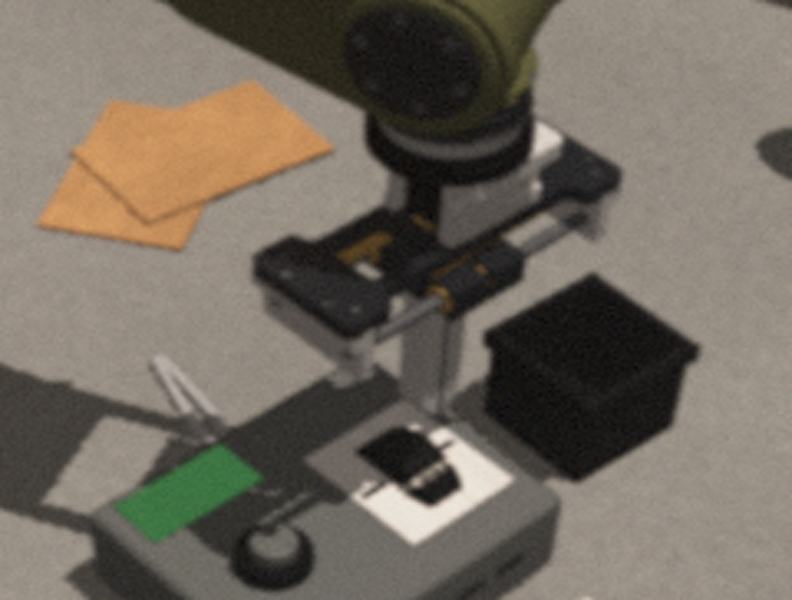

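View pics/t3c.png

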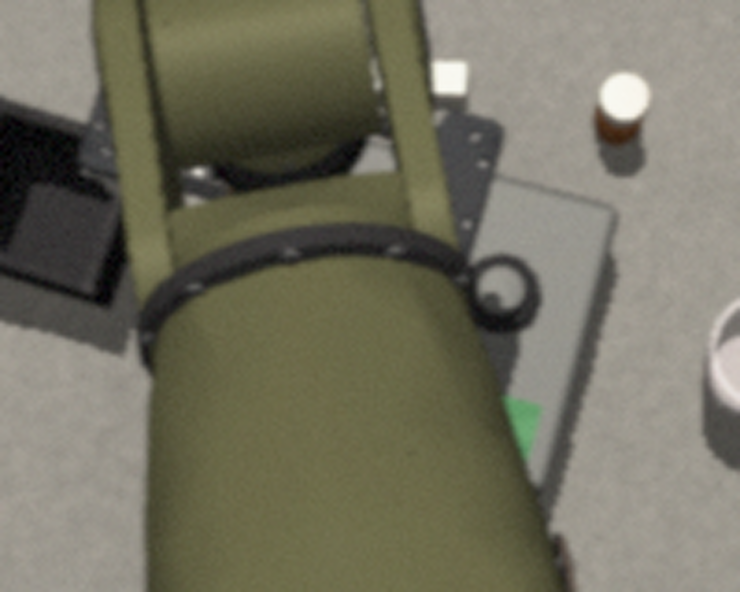

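```bash
python3 -c "
from h import *
s=manip.read_state();M=R.from_euler('xyz',s['eef_rot']).as_matrix();print(s['eef_pos'])
for z in (-97,-110,-130):
  T=np.array([[x,y,z] for x in (37.5,-37.5) for y in(-88.5,88.5)])
  print(z,((proj('scene',s['eef_pos']+T@M.T)-[220,80])*[3.3,3]).round(0).tolist())
T=np.array([[8,0,z] for z in range(0,-100,-10)])
print(((proj('scene',s['eef_pos']+T@M.T)-[220,80])*[3.3,3]).round(0).tolist())
T=np.array([[-8,-12,z] for z in range(0,-100,-10)])
print(((proj('scene',s['eef_pos']+T@M.T)-[220,80])*[3.3,3]).round(0).tolist())
"
```

```text
[633.81059039 149.37811688 100.82004062]
-97 [[614.0, 281.0], [352.0, 441.0], [507.0, 213.0], [245.0, 360.0]]
-110 [[617.0, 264.0], [352.0, 423.0], [509.0, 195.0], [245.0, 343.0]]
-130 [[622.0, 236.0], [353.0, 396.0], [512.0, 167.0], [244.0, 315.0]]
[[434.0, 448.0], [436.0, 437.0], [437.0, 425.0], [438.0, 413.0], [439.0, 401.0], [440.0, 388.0], [441.0, 376.0], [442.0, 363.0], [443.0, 350.0], [444.0, 337.0]]
[[430.0, 423.0], [431.0, 411.0], [432.0, 399.0], [433.0, 387.0], [434.0, 375.0], [435.0, 362.0], [436.0, 350.0], [437.0, 337.0], [438.0, 324.0], [439.0, 311.0]]
```

Request:
send_rows(commands=[[[0,0,0.002],0],[[0,0,0.004],0],[[0,0,0.006],0],[[0,0,0.008],0],[[0,0,0.0095],0],[[0,0,0.011],0],[[0,0,0.012],0],[[0,0,0.012],0]])

```text
clock: 3.68
eef_pos: [633.1, 149.4, 87.0]
eef_rot: [3.141, 0.0, -0.28]
wrist_force: [1.2, -1.0, 0.1]
finger_gap: 1.0
```

```bash
python3 -c "
from h import *
import cv2
delta([633.2,148.6,80],-0.281)
i=manip.camera('scene')[:,:,::-1]
cv2.imwrite('pics/s4c.png',cv2.resize(i[180:260,310:410],None,fx=7,fy=7,interpolation=cv2.INTER_CUBIC))
delta([633.2,148.6,80],-0.281)
"
```

```text
3.6833 [633.1 149.4  87. ] [ 3.1414e+00  4.0000e-04 -2.8020e-01] [ 1.23 -1.01  0.11] 0.9598242456583298
tool shift [0.3  0.72 7.03] turn 0.0007986242927467968
3.7333 [633.2 149.4  87.2] [ 3.1415e+00  2.0000e-04 -2.8020e-01] [-0.28 -1.58  0.79] 0.6958555435725687
tool shift [0.23 0.76 7.23] turn 0.0007856846233665893
```

View pics/s4c.png

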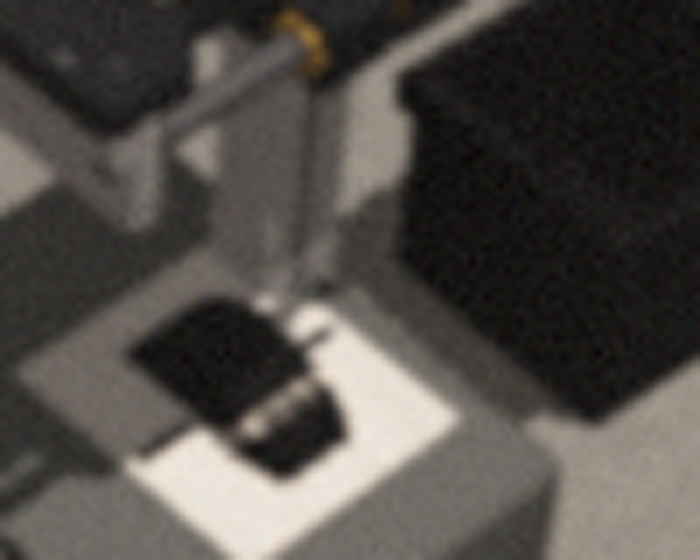

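Request:
send_rows(commands=[[[0,0,0.002],0],[[0,0,0.004],0],[[0,0,0.006],0],[[0,0,0.008],0],[[0,0,0.009],0],[[0,0,0.01],0],[[0,0,0.01],0],[[0,0,0.01],0]])

```text
clock: 4.4
eef_pos: [633.3, 149.4, 77.3]
eef_rot: [-3.142, 0.0, -0.28]
wrist_force: [0.3, -0.0, 0.4]
finger_gap: 0.5
```

```bash
python3 -c "
from h import *
import cv2
delta([633.2,148.6,70],-0.281)
i=manip.camera('wrist')[:,:,::-1]
cv2.imwrite('pics/w5.png',i)
i=manip.camera('scene')[:,:,::-1]
cv2.imwrite('pics/s5c.png',cv2.resize(i[180:260,310:410],None,fx=7,fy=7,interpolation=cv2.INTER_CUBIC))
delta([633.2,148.6,70],-0.281)
"
```

```text
4.4 [633.3 149.4  77.3] [-3.1416  0.     -0.2802] [ 0.33 -0.02  0.38] 0.47182391969255144
tool shift [0.17 0.79 7.35] turn 0.0007803043743271898
4.5 [633.3 149.4  77.5] [-3.1415e+00 -2.0000e-04 -2.8030e-01] [-0.75  1.18  0.36] 0.211832635037195
tool shift [0.12 0.82 7.48] turn 0.0007256957649036666
```

View pics/s5c.png

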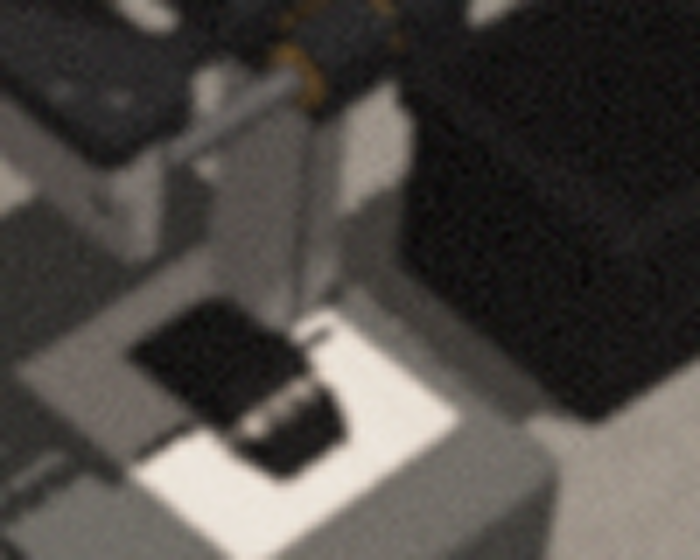

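View pics/w5.png

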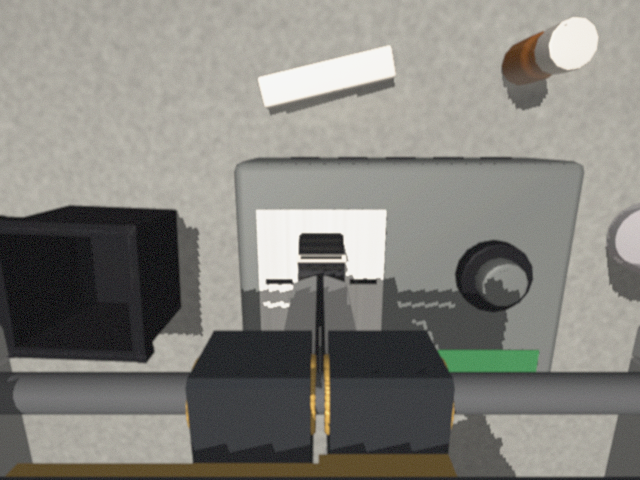

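Request:
send_rows(commands=[[[0,0,0.001],0],[[0,0,0.002],0],[[0,0,0.003],0],[[0,0,0.004],0],[[0,0,0.005],0],[[0,0,0.006],0],[[0,0,0.006],0],[[0,0,0.006],0]])

```text
clock: 5.17
eef_pos: [633.2, 149.4, 71.3]
eef_rot: [3.142, 0.0, -0.28]
wrist_force: [-0.2, -0.7, 0.4]
finger_gap: 0.9
```

```bash
python3 -c "
from h import *
import cv2
delta([633.2,148.6,70],-0.281)
i=manip.camera('wrist')[:,:,::-1]
cv2.imwrite('pics/w6c.png',cv2.resize(i[200:350,220:420],None,fx=4,fy=4,interpolation=cv2.INTER_CUBIC))
i=manip.camera('scene')[:,:,::-1]
cv2.imwrite('pics/s6c.png',cv2.resize(i[180:260,310:410],None,fx=7,fy=7,interpolation=cv2.INTER_CUBIC))
delta([633.2,148.6,70],-0.281)
for z in (90,95): print(((proj('scene',[[633.2,149,z],[641,147,z],[641+3.5,147+12,z],[641-3.5,147-12,z]])-[310,180])*7).round().tolist())
"
```

```text
5.1667 [633.2 149.4  71.3] [ 3.1416e+00  1.0000e-04 -2.8020e-01] [-0.17 -0.71  0.44] 0.8611084685085164
tool shift [0.2  0.79 1.3 ] turn 0.000812991622148318
5.2667 [633.2 149.4  71.4] [-3.1415  0.     -0.2802] [ 0.16 -0.23 -0.28] 0.4190807502417716
tool shift [0.2  0.8  1.38] turn 0.0008151349329773572
[[264.0, 357.0], [287.0, 375.0], [323.0, 350.0], [250.0, 400.0]]
[[265.0, 344.0], [288.0, 361.0], [325.0, 337.0], [251.0, 387.0]]
```

View pics/s6c.png

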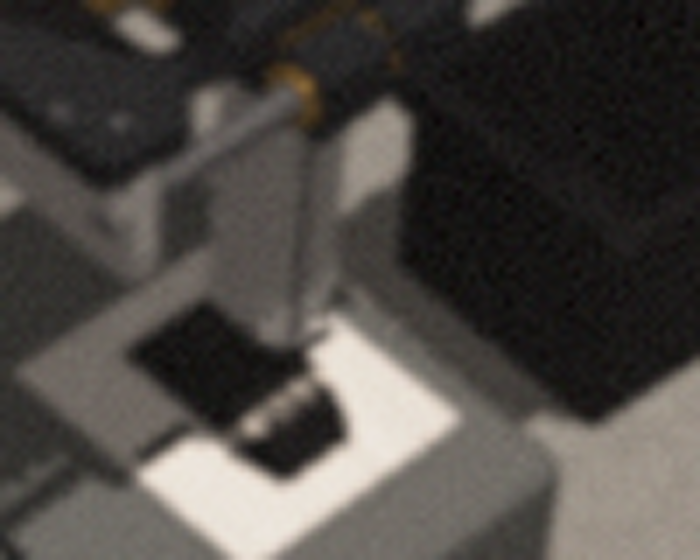

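View pics/w6c.png

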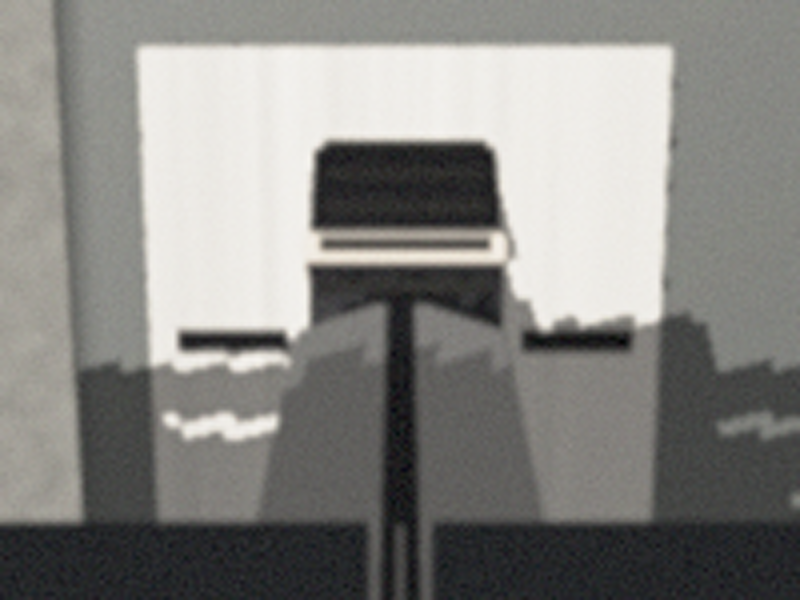

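Still no contact at TCP z 71. The images agree that the real tip sits 25–30 mm above the stated TCP, so I'm going down by feel.

Request:
send_rows(commands=[[[0,0,0.001],0],[[0,0,0.002],0],[[0,0,0.003],0],[[0,0,0.004],0],[[0,0,0.005],0],[[0,0,0.005],0],[[0,0,0.005],0],[[0,0,0.005],0]])

```text
clock: 5.93
eef_pos: [633.3, 149.4, 66.4]
eef_rot: [-3.141, -0.0, -0.28]
wrist_force: [-0.0, 0.2, 0.0]
finger_gap: 0.7
```

```bash
python3 -c "
from h import *
import cv2
delta([633.2,148.6,70],-0.281)
i=manip.camera('scene')[:,:,::-1]
cv2.imwrite('pics/s7c.png',cv2.resize(i[180:260,310:410],None,fx=7,fy=7,interpolation=cv2.INTER_CUBIC))
delta([633.2,148.6,70],-0.281)
"
```

```text
5.9333 [633.3 149.4  66.4] [-3.1415e+00 -1.0000e-04 -2.8020e-01] [-0.03  0.23  0.01] 0.7007292926014936
tool shift [ 0.16  0.81 -3.59] turn 0.0008080101769124548
5.9833 [633.3 149.4  66.4] [-3.1415e+00 -1.0000e-04 -2.8020e-01] [-0.08  0.09 -0.87] 0.5103657127737419
tool shift [ 0.15  0.79 -3.59] turn 0.0007647952617327869
```

View pics/s7c.png

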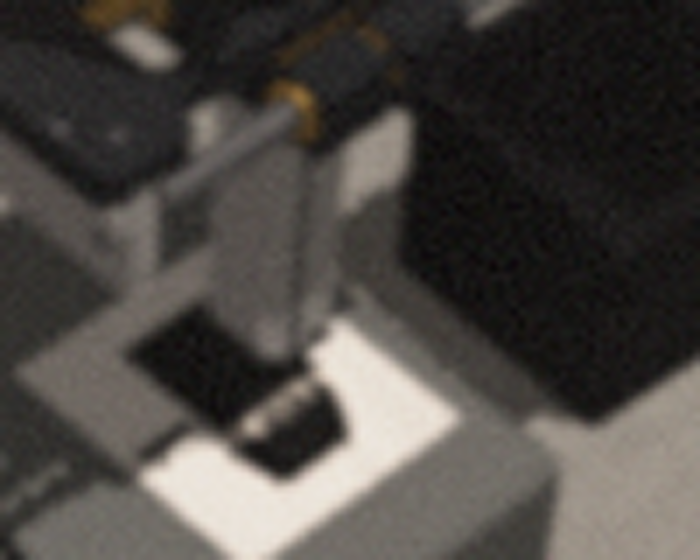

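Request:
send_rows(commands=[[[0,0,0.001],0],[[0,0,0.002],0],[[0,0,0.003],0],[[0,0,0.0035],0],[[0,0,0.004],0],[[0,0,0.004],0],[[0,0,0.004],0],[[0,0,0.004],0]])

```text
clock: 6.65
eef_pos: [633.3, 149.4, 62.4]
eef_rot: [-3.142, -0.0, -0.28]
wrist_force: [0.3, 0.0, 0.1]
finger_gap: 0.6
```

Request:
send_rows(commands=[[[0,0,0.0005],0],[[0,0,0.001],0],[[0,0,0.0015],0],[[0,0,0.002],0],[[0,0,0.002],0],[[0,0,0.002],0],[[0,0,0.002],0],[[0,0,0.002],0]])

```text
clock: 7.32
eef_pos: [633.3, 149.4, 60.4]
eef_rot: [-3.142, -0.0, -0.28]
wrist_force: [0.3, 1.0, 0.4]
finger_gap: 0.6
```

```bash
python3 -c "
from h import *
import cv2
i=manip.camera('wrist')[:,:,::-1]
cv2.imwrite('pics/w8c.png',cv2.resize(i[200:350,220:420],None,fx=4,fy=4,interpolation=cv2.INTER_CUBIC))
i=manip.camera('scene')[:,:,::-1]
cv2.imwrite('pics/s8c.png',cv2.resize(i[180:260,310:410],None,fx=7,fy=7,interpolation=cv2.INTER_CUBIC))
delta([633.2,148.6,70],-0.281)
"
```

```text
7.4167 [633.2 149.4  60.4] [-3.1416 -0.     -0.2802] [ 1.17 -0.22 -1.35] 0.45073318520967476
tool shift [ 0.18  0.78 -9.62] turn 0.0008116617568926232
```

View pics/s8c.png

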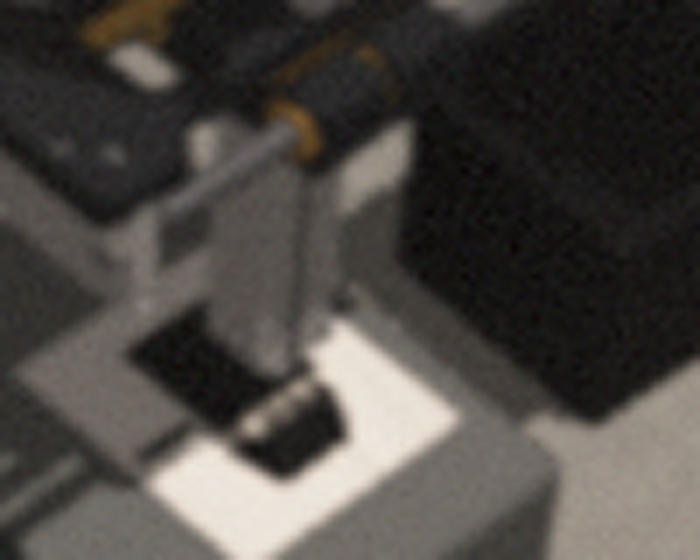

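View pics/w8c.png

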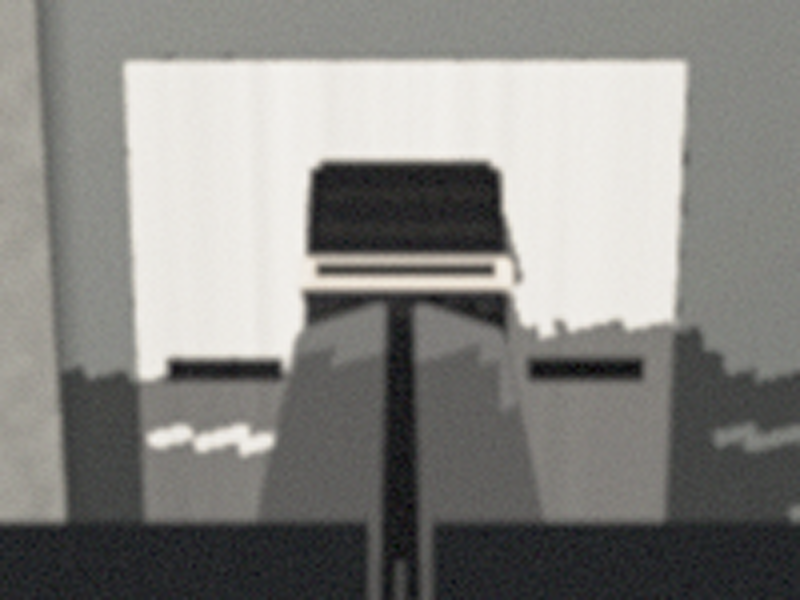

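Request:
send_rows(commands=[[[0,0,0.0005],0],[[0,0,0.001],0],[[0,0,0.0015],0],[[0,0,0.002],0],[[0,0,0.002],0],[[0,0,0.002],0],[[0,0,0.002],0],[[0,0,0.002],0]])

```text
clock: 8.08
eef_pos: [633.3, 149.4, 58.4]
eef_rot: [-3.142, -0.0, -0.28]
wrist_force: [0.3, 0.3, 0.9]
finger_gap: 0.5
```

Request:
send_rows(commands=[[[0,0,0.0005],0],[[0,0,0.001],0],[[0,0,0.0015],0],[[0,0,0.002],0],[[0,0,0.002],0],[[0,0,0.002],0],[[0,0,0.002],0],[[0,0,0.002],0]])

```text
clock: 8.75
eef_pos: [633.2, 149.4, 56.3]
eef_rot: [3.142, 0.0, -0.28]
wrist_force: [0.6, 0.2, -0.5]
finger_gap: 0.5
```

```bash
python3 -c "
from h import *
import cv2
i=manip.camera('wrist')[:,:,::-1]
cv2.imwrite('pics/w9c.png',cv2.resize(i[200:350,220:420],None,fx=4,fy=4,interpolation=cv2.INTER_CUBIC))
i=manip.camera('scene')[:,:,::-1]
cv2.imwrite('pics/s9c.png',cv2.resize(i[190:250,320:390],None,fx=10,fy=10,interpolation=cv2.INTER_CUBIC))
delta([633.2,148.6,70],-0.281)
"
```

```text
8.85 [633.2 149.4  56.4] [-3.1416 -0.     -0.2802] [0.64 0.35 0.25] 0.5732736335547131
tool shift [  0.19   0.8  -13.63] turn 0.0008227927006677627
```

View pics/s9c.png

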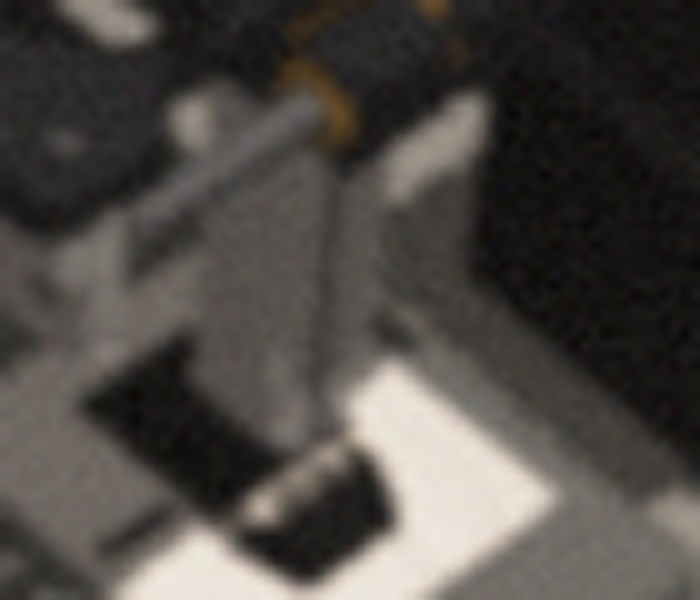

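View pics/w9c.png

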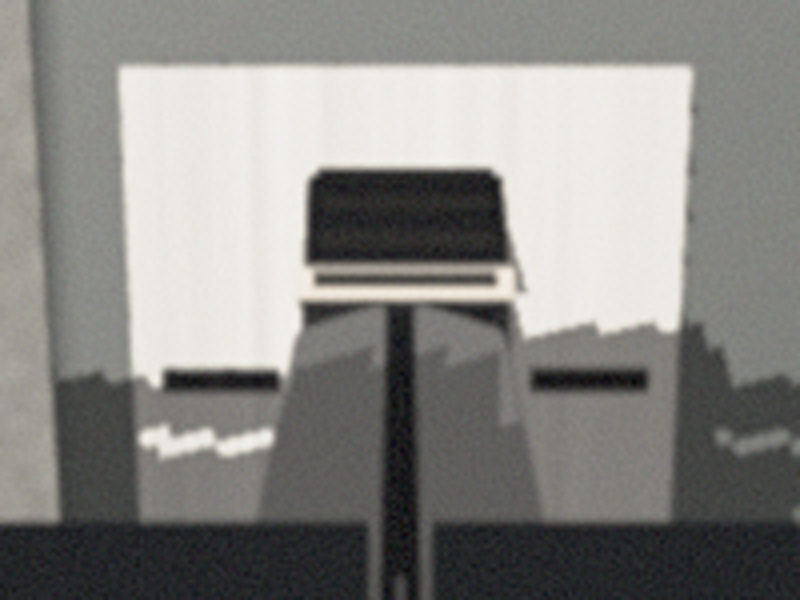

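Request:
send_rows(commands=[[[0,0,0.0005],0],[[0,0,0.001],0],[[0,0,0.0015],0],[[0,0,0.002],0],[[0,0,0.002],0],[[0,0,0.002],0],[[0,0,0.002],0],[[0,0,0.002],0]])

```text
clock: 9.52
eef_pos: [633.5, 149.4, 54.8]
eef_rot: [-3.141, -0.001, -0.28]
wrist_force: [-1.1, -1.1, 5.4]
finger_gap: 0.4
```

Request:
send_rows(commands=[[[0,0,0.0005],0],[[0,0,0.001],0],[[0,0,0.0015],0],[[0,0,0.002],0],[[0,0,0.002],0],[[0,0,0.002],0],[[0,0,0.002],0],[[0,0,0.002],0]])

```text
clock: 10.18
eef_pos: [633.8, 149.4, 53.4]
eef_rot: [-3.141, -0.002, -0.28]
wrist_force: [-1.4, -0.1, 8.9]
finger_gap: 0.5
```

Contact: 8.9 N at TCP z 53.4. Now I drag towards the front, in two parts.

Request:
send_rows(commands=[[[-0.0015,0,0],0],[[-0.003,0,0],0],[[-0.0045,0,0],0],[[-0.006,0,0],0],[[-0.0075,0,0],0],[[-0.009,0,0],0],[[-0.01,0,0],0],[[-0.01,0,0],0]])

```text
clock: 10.85
eef_pos: [624.3, 152.2, 53.5]
eef_rot: [-3.141, -0.002, -0.28]
wrist_force: [-0.5, -0.9, 9.0]
finger_gap: 0.5
```

```bash
python3 -c "
from h import *
import cv2
i=manip.camera('wrist')[:,:,::-1]
cv2.imwrite('pics/w10c.png',cv2.resize(i[200:350,220:420],None,fx=4,fy=4,interpolation=cv2.INTER_CUBIC))
delta([633.2,148.6,70],-0.281)
"
```

```text
10.9 [624.3 152.2  53.4] [-3.1409e+00 -1.9000e-03 -2.8020e-01] [-0.8  -0.92  8.76] 0.27131863397912626
tool shift [  9.6    0.93 -16.56] turn 0.0007604395583463708
```

View pics/w10c.png

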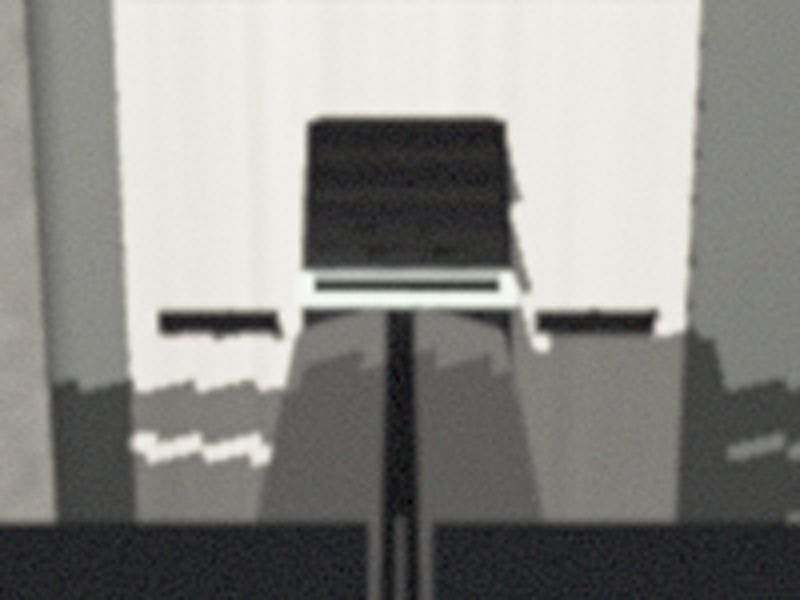

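Request:
send_rows(commands=[[[-0.0015,0,0],0],[[-0.003,0,0],0],[[-0.0045,0,0],0],[[-0.006,0,0],0],[[-0.0075,0,0],0],[[-0.008,0,0],0],[[-0.008,0,0],0],[[-0.008,0,0],0]])

```text
clock: 11.57
eef_pos: [616.3, 154.4, 53.2]
eef_rot: [-3.141, -0.001, -0.28]
wrist_force: [-2.3, -0.6, 8.7]
finger_gap: 0.6
```

```bash
python3 -c "
from h import *
import cv2
i=manip.camera('wrist')[:,:,::-1]
cv2.imwrite('pics/w11c.png',cv2.resize(i[200:350,220:420],None,fx=4,fy=4,interpolation=cv2.INTER_CUBIC))
delta([633.2,148.6,70],-0.281)
"
```

```text
11.6167 [616.3 154.5  53.2] [-3.1411e+00 -1.0000e-03 -2.8020e-01] [-2.02 -1.53  8.19] 0.6932092751755434
tool shift [ 17.91   0.95 -16.77] turn 0.0008336310983877437
```

View pics/w11c.png

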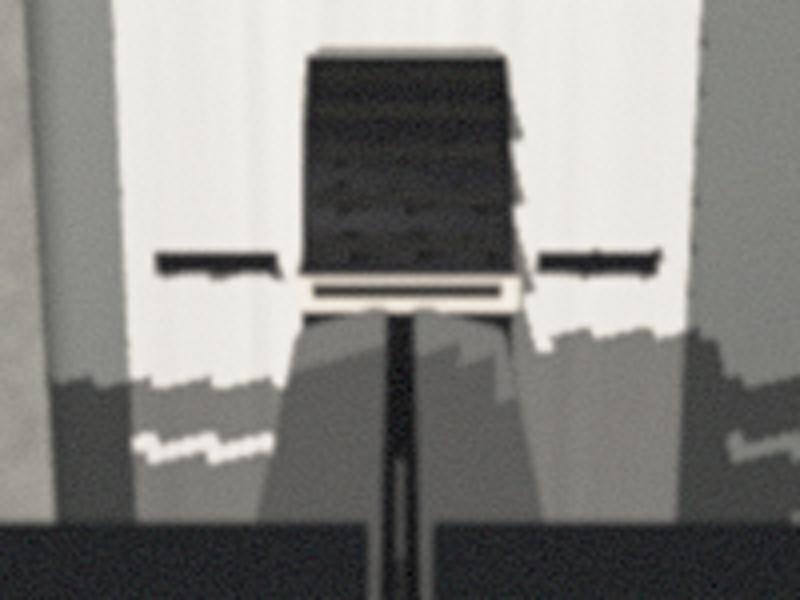

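The line moved with the finger, about 17.5 mm (0.55 rad). Lifting off.

Request:
send_rows(commands=[[[0,0,-0.002],0],[[0,0,-0.005],0],[[0,0,-0.01],0],[[0,0,-0.02],0],[[0,0,-0.035],0],[[0,0,-0.05],0],[[0,0,-0.06],0],[[0,0,-0.06],0]])

```text
clock: 12.28
eef_pos: [617.0, 154.6, 115.1]
eef_rot: [-3.14, -0.003, -0.28]
wrist_force: [0.9, 0.4, 0.3]
finger_gap: 0.1
```

Request:
send_rows(commands=[[[-0.02,0.01,0],0],[[-0.04,0.03,0],0],[[-0.04,0.05,0],0],[[-0.04,0.05,0],0],[[-0.04,0.05,0],0],[[-0.04,0.05,0],0],[[-0.04,0.05,0],0],[[-0.04,0.05,0],0]])

```text
clock: 12.95
eef_pos: [563.9, 118.0, 112.0]
eef_rot: [3.142, 0.0, -0.28]
wrist_force: [0.6, -0.5, 0.1]
finger_gap: 0.2
```

```bash
python3 -c "
from h import *
import cv2,pickle
st=manip.read_state();pickle.dump(st,open('st2.pkl','wb'))
cv2.imwrite('pics/w12.png',manip.camera('wrist')[:,:,::-1])
delta([602.6,53.4,123],-0.281)
"
```

```text
13.0 [563.8 117.9 112. ] [ 3.1415e+00  5.0000e-04 -2.7970e-01] [ 1.15  0.62 -0.12] 0.3422105857852363
tool shift [ 55.11  51.27 -11.03] turn 0.0013350327788489436
```

View pics/w12.png

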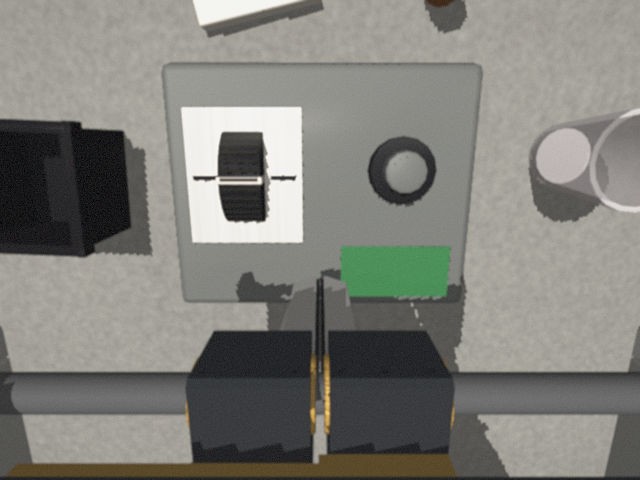

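```bash
python3 -c "
from h import *
import cv2,pickle
st=pickle.load(open('st2.pkl','rb'))
v=[602.07,105.57,-.281]
import numpy as np
L=[[10,82.8,70],[10,17.2,70],[10,50,90],[15,-50,87.5],[10+43.5,87.5,70],[10-43.5,12.5,70]]
print(((proj('wrist',box(v,L),st)-[150,50])*2.3).round().tolist())
i=cv2.imread('pics/w12.png'); cv2.imwrite('pics/w12c.png',cv2.resize(i[50:310,150:490],None,fx=2.3,fy=2.3,interpolation=cv2.INTER_CUBIC))"
```

```text
[[102.0, 295.0], [335.0, 295.0], [205.0, 302.0], [588.0, 282.0], [72.0, 132.0], [353.0, 444.0]]
```

View pics/w12c.png

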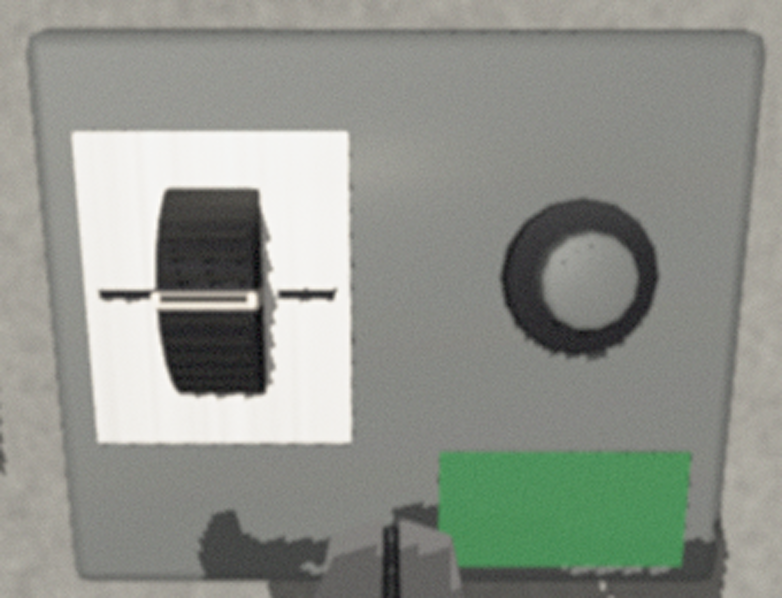

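The line (205,300) matches its prediction for 0.6 rad (205,302), and the box features are where they were. Moving over the button.

Request:
send_rows(commands=[[[0.02,0.02,0],0],[[0.045,0.04,0.005],0],[[0.055,0.051,0.015],0],[[0.055,0.051,0.03],0],[[0.055,0.051,0.04],0],[[0.055,0.051,0.05],0],[[0.055,0.051,0.05],0],[[0.055,0.051,0.05],0]])

```text
clock: 13.67
eef_pos: [602.1, 53.8, 62.1]
eef_rot: [3.141, 0.001, -0.279]
wrist_force: [0.3, 0.1, -0.2]
finger_gap: 0.2
```

```bash
python3 -c "
from h import *
import cv2
i=manip.camera('wrist')[:,:,::-1]
cv2.imwrite('pics/w13c.png',cv2.resize(i[200:350,220:420],None,fx=4,fy=4,interpolation=cv2.INTER_CUBIC))
i=manip.camera('scene')[:,:,::-1]
cv2.imwrite('pics/s13c.png',cv2.resize(i[190:300,240:380],None,fx=5,fy=5,interpolation=cv2.INTER_CUBIC))
delta([602.6,53.4,52],-0.281)
"
```

```text
13.7667 [602.7  53.6  63.1] [-3.1413e+00 -9.0000e-04 -2.7960e-01] [-0.33  0.74  0.66] 0.651220606370891
tool shift [-1.000e-02  2.600e-01  1.108e+01] turn 0.0014225571493312605
```

View pics/w13c.png

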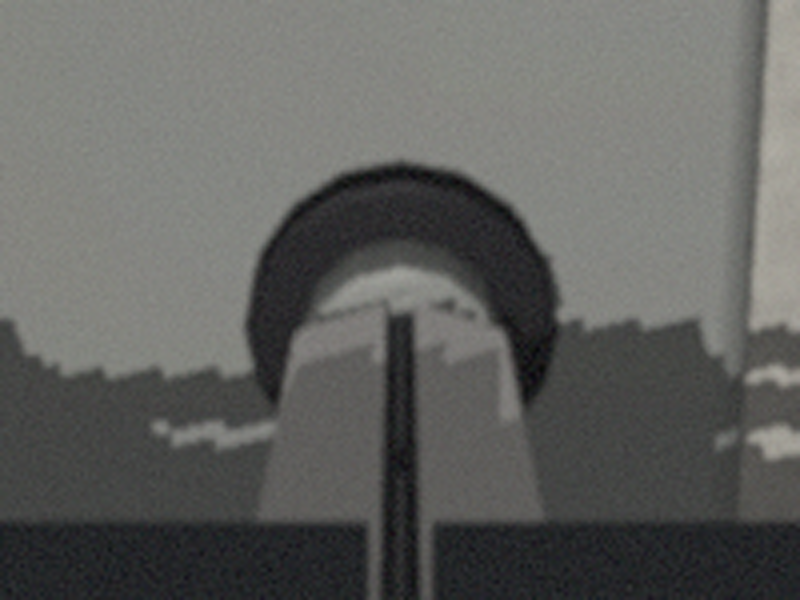

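View pics/s13c.png

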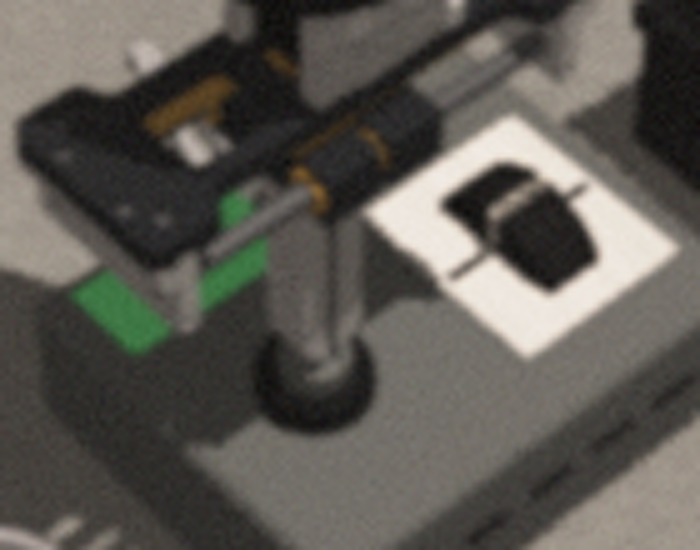

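The finger is centred on the button and the line is still at the ticks. Pressing in steps.

Request:
send_rows(commands=[[[0,0,0.002],0],[[0,0,0.004],0],[[0,0,0.006],0],[[0,0,0.008],0],[[0,0,0.01],0],[[0,0,0.011],0],[[0,0,0.012],0],[[0,0,0.012],0]])

```text
clock: 14.43
eef_pos: [602.9, 53.3, 52.0]
eef_rot: [-3.141, -0.001, -0.28]
wrist_force: [-5.5, 1.5, 15.5]
finger_gap: 0.2
```

Request:
send_rows(commands=[[[0,0,0.0005],0],[[0,0,0.001],0],[[0,0,0.0015],0],[[0,0,0.002],0],[[0,0,0.0025],0],[[0,0,0.003],0],[[0,0,0.003],0],[[0,0,0.003],0]])

```text
clock: 15.1
eef_pos: [603.2, 53.3, 51.4]
eef_rot: [-3.141, -0.003, -0.28]
wrist_force: [-16.4, -0.1, 39.3]
finger_gap: 0.5
```

```bash
python3 -c "
from h import *
import cv2
i=manip.camera('wrist')[:,:,::-1]
cv2.imwrite('pics/w14c.png',cv2.resize(i[200:350,220:420],None,fx=4,fy=4,interpolation=cv2.INTER_CUBIC))
i=manip.camera('scene')[:,:,::-1]
cv2.imwrite('pics/s14c.png',cv2.resize(i[225:285,275:345],None,fx=10,fy=10,interpolation=cv2.INTER_CUBIC))
delta([602.6,53.4,52],-0.281)
"
```

```text
15.2 [603.2  53.3  51.4] [-3.1406e+00 -2.9000e-03 -2.8010e-01] [-16.84   0.46  39.26] 0.12980789958173192
tool shift [-0.61  0.08 -0.6 ] turn 0.0009298716873259449
```

View pics/w14c.png

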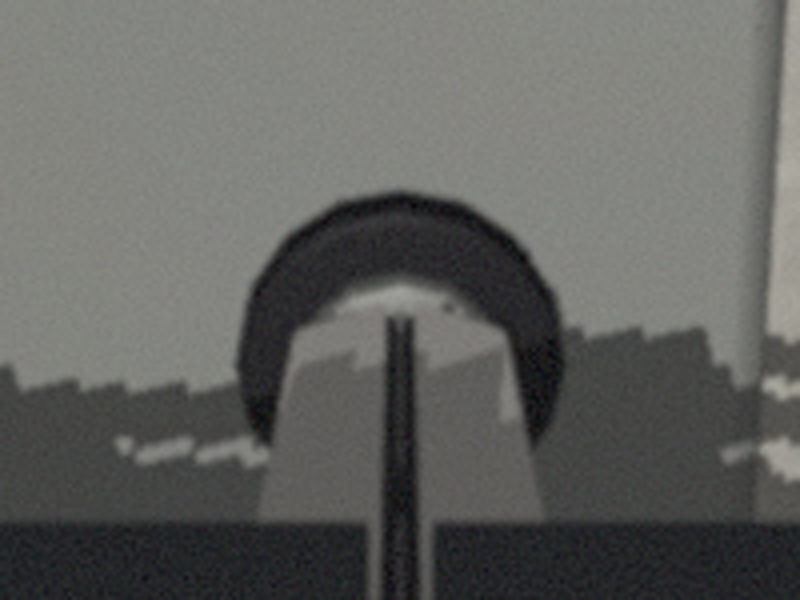

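View pics/s14c.png

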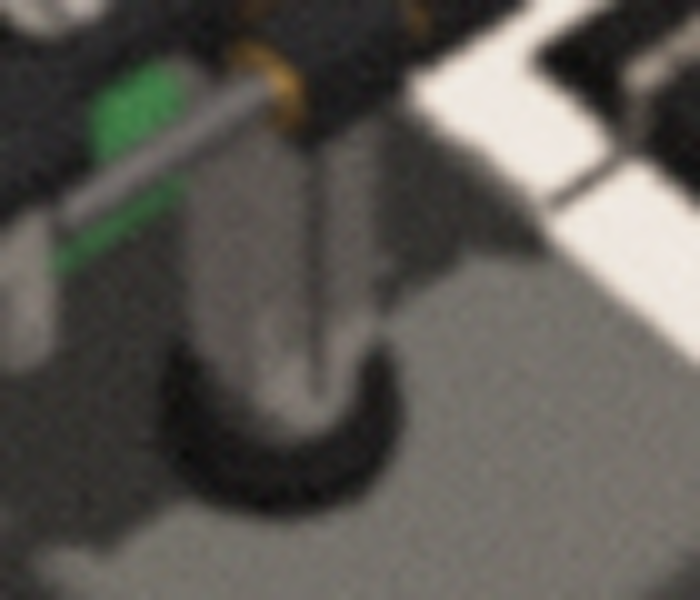

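```bash
python3 -c "
from h import *
v=[602.07,105.57,-.281]
M=R.from_euler('xyz',[-3.1412,0,-.2798])
for nm,pos in (('w13',[602.5,53.6,62.8]),('w14',[603.2,53.3,51.4])):
  st=dict(eef_pos=np.array(pos),eef_rot=np.array([3.14159,0,-.28]))
  for h in (70,75,78,81,84,87,90,93):
    p=(proj('wrist',box(v,[[15+13,-50,h],[15+18,-50,h],[15+20,-50,h],[15,-30,h],[15,-70,h]]),st)-[220,200])*4
    print(nm,h,p.round().tolist())
"
python3 - <<'E'
import cv2
for k in (13,14):
    i=cv2.imread(f'pics/w{k}c.png')
    print(k,[(y,int(i[y,440].mean())) for y in range(150,330,5)])
E
```

```text
w13 70 [[403.0, 218.0], [404.0, 183.0], [404.0, 169.0], [260.0, 308.0], [547.0, 308.0]]
w13 75 [[404.0, 229.0], [404.0, 193.0], [404.0, 179.0], [257.0, 320.0], [550.0, 320.0]]
w13 78 [[404.0, 236.0], [404.0, 199.0], [404.0, 184.0], [255.0, 328.0], [552.0, 328.0]]
w13 81 [[404.0, 242.0], [404.0, 205.0], [404.0, 191.0], [253.0, 336.0], [554.0, 336.0]]
w13 84 [[404.0, 249.0], [404.0, 212.0], [404.0, 197.0], [251.0, 344.0], [557.0, 344.0]]
w13 87 [[404.0, 256.0], [404.0, 219.0], [404.0, 203.0], [249.0, 353.0], [559.0, 353.0]]
w13 90 [[404.0, 264.0], [404.0, 225.0], [404.0, 210.0], [246.0, 361.0], [561.0, 361.0]]
w13 93 [[404.0, 271.0], [404.0, 233.0], [404.0, 217.0], [244.0, 370.0], [564.0, 370.0]]
w14 70 [[403.0, 249.0], [403.0, 212.0], [403.0, 197.0], [252.0, 342.0], [554.0, 343.0]]
w14 75 [[403.0, 261.0], [403.0, 223.0], [403.0, 208.0], [248.0, 356.0], [558.0, 356.0]]
w14 78 [[403.0, 268.0], [403.0, 230.0], [403.0, 214.0], [246.0, 365.0], [560.0, 365.0]]
w14 81 [[403.0, 276.0], [404.0, 237.0], [404.0, 221.0], [244.0, 374.0], [562.0, 374.0]]
w14 84 [[404.0, 284.0], [404.0, 244.0], [404
[... 438 characters left out ...]
205, 40), (210, 45), (215, 42), (220, 45), (225, 43), (230, 40), (235, 40), (240, 42), (245, 44), (250, 61), (255, 67), (260, 70), (265, 74), (270, 88), (275, 112), (280, 136), (285, 134), (290, 137), (295, 133), (300, 116), (305, 89), (310, 101), (315, 120), (320, 124), (325, 125)]
14 [(150, 136), (155, 127), (160, 130), (165, 132), (170, 131), (175, 134), (180, 135), (185, 135), (190, 126), (195, 106), (200, 61), (205, 31), (210, 22), (215, 30), (220, 38), (225, 51), (230, 47), (235, 43), (240, 47), (245, 43), (250, 43), (255, 42), (260, 41), (265, 49), (270, 38), (275, 46), (280, 52), (285, 65), (290, 91), (295, 120), (300, 128), (305, 117), (310, 116), (315, 121), (320, 121), (325, 124)]
```

In the image the button's far edge moves from h≈90 to h≈84, so it is fully down against its stop. Releasing and lifting clear.

Request:
send_rows(commands=[[[0,0,-0.003],0],[[0,0,-0.006],0],[[0,0,-0.012],0],[[0,0,-0.025],0],[[0,0,-0.045],0],[[0,0,-0.06],0],[[0,0,-0.065],0],[[0,0,-0.065],0]])

```text
clock: 15.87
eef_pos: [602.8, 53.1, 113.2]
eef_rot: [-3.141, -0.002, -0.28]
wrist_force: [0.5, 0.8, -0.6]
finger_gap: 0.3
```

Request:
send_rows(commands=[[[-0.02,0,-0.02],0],[[-0.05,-0.02,-0.04],0],[[-0.05,-0.04,-0.06],0],[[-0.05,-0.04,-0.07],0],[[-0.05,-0.04,-0.07],0],[[-0.05,-0.04,-0.07],0],[[-0.05,-0.04,-0.07],0],[[-0.05,-0.04,-0.07],0]])

```text
clock: 16.53
eef_pos: [565.1, 104.6, 180.7]
eef_rot: [3.141, 0.002, -0.281]
wrist_force: [0.4, -0.7, 0.0]
finger_gap: 0.2
```

```bash
python3 -c "
from h import *
import cv2
st=manip.read_state()
i=manip.camera('wrist')[:,:,::-1]
cv2.imwrite('pics/w15.png',i)
cv2.imwrite('pics/s15.png',manip.camera('scene')[:,:,::-1])
v=[602.07,105.57,-.281]
L=[[10,82.8,70],[10,17.2,70],[10,50,90],[15,-50,90],[15,-50,84],[10+43.5,87.5,70],[10-43.5,12.5,70]]
print(st['eef_pos'],st['wrist_force'],proj('wrist',box(v,L),st).round(1).tolist())
"
```

```text
[565.07019094 104.60079982 180.6969544 ] [ 0.35100472 -0.68919785  0.04633362] [[205.2, 176.1], [285.3, 176.0], [240.5, 178.4], [370.5, 171.8], [369.5, 171.2], [195.2, 120.6], [292.0, 227.8]]
```

View pics/w15.png

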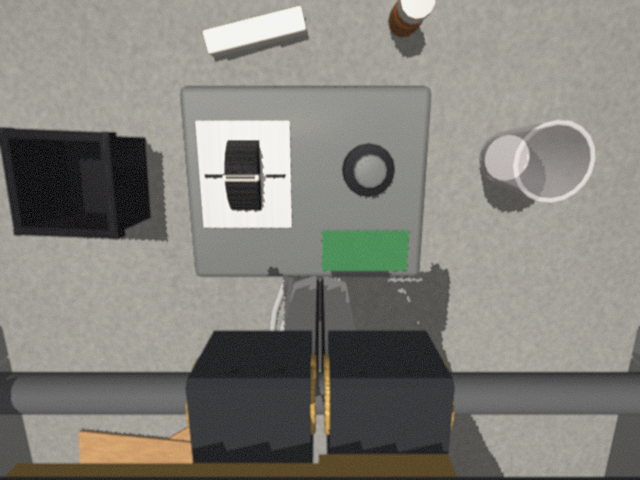

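View pics/s15.png

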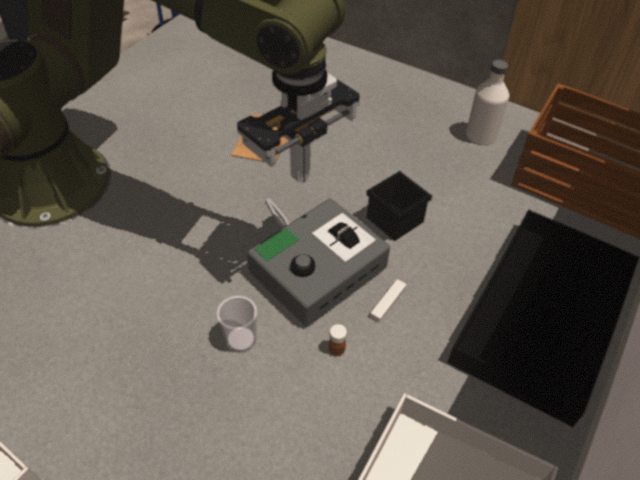

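Run:
```python
import cv2
for k in (13,14):
    i=cv2.imread(f'pics/w{k}c.png')
    print(k,[(y,int(i[y,392:412].mean())) for y in range(155,320,4)])
```

```text
13 [(155, 128), (159, 111), (163, 78), (167, 44), (171, 24), (175, 24), (179, 36), (183, 50), (187, 56), (191, 53), (195, 46), (199, 45), (203, 44), (207, 43), (211, 41), (215, 46), (219, 45), (223, 42), (227, 43), (231, 41), (235, 43), (239, 53), (243, 66), (247, 71), (251, 72), (255, 77), (259, 80), (263, 92), (267, 121), (271, 146), (275, 154), (279, 149), (283, 143), (287, 137), (291, 130), (295, 131), (299, 135), (303, 134), (307, 124), (311, 102), (315, 72), (319, 49)]
14 [(155, 131), (159, 132), (163, 131), (167, 131), (171, 131), (175, 132), (179, 131), (183, 130), (187, 116), (191, 85), (195, 45), (199, 22), (203, 25), (207, 33), (211, 41), (215, 52), (219, 55), (223, 51), (227, 46), (231, 43), (235, 43), (239, 43), (243, 43), (247, 42), (251, 41), (255, 42), (259, 41), (263, 41), (267, 43), (271, 52), (275, 67), (279, 82), (283, 102), (287, 132), (291, 152), (295, 153), (299, 148), (303, 141), (307, 134), (311, 121), (315, 100), (319, 78)]
```

Edge rows give a button travel of about 6.2 mm, with the pressed top (≈84.6 mm) still above the collar (≈80 mm). So it was a full press, not a collar hit. Quick check that the button is out, then hand in.

```bash
python3 -c "
import cv2
i=cv2.imread('pics/w15.png');cv2.imwrite('pics/w15c.png',cv2.resize(i[110:240,190:410],None,fx=3.5,fy=3.5,interpolation=cv2.INTER_CUBIC))"
```

```text
(no output)
```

View pics/w15c.png

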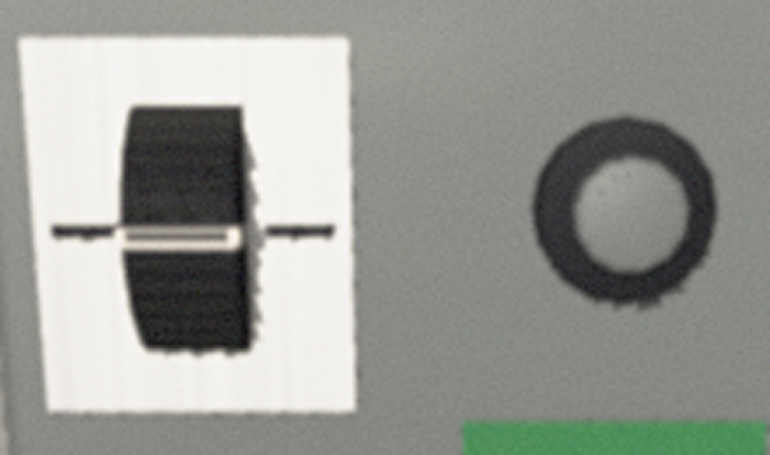

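```bash
python3 -c "
from cell import manip
print(manip.sign_off())"
```

```text
the job is handed in; nothing more can be done
None
```

I rolled the wheel one click towards the front, let go, pressed the button fully down and let it come back, then handed the job in at about 16.6 s of the 35 s. The hand-in reports no verdict, so everything below comes from my own checks.

- **Wheel:** I pressed on it with shut fingers at about 9 N and dragged it about 17.5 mm. After lifting off, the white line sits between the two ticks, within about 1 px of where it should appear at 0.6 rad.
- **Button:** it moved down about 6.2 mm by my measurement from the wrist pictures, reaching its stop and staying clear of the collar. It looks out again in the last picture, judged by parallax only.
- **Box and surroundings:** the last picture puts the box's ticks within about 1 px of their predicted place. I compared the pot, beaker, forceps, labels and vial by eye only and saw no shift. The wrist force was about zero when I handed in.

**What disagreed:**
- **Fingertip height:** the real fingertip was about 34 mm higher than the stated tool point. I saw this in the pictures and confirmed it when the finger touched the wheel, so I went down by feel.
- **Press force:** the button press peaked at about 39 N vertical and 17 N sideways at the wrist. That is far more than the 5 N the button needs, because the finger pushed hard against its stop.

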